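# Load the tube tumbler and invert its sample with five lever strokes

## Robot

A 7-joint arm with a two-finger parallel gripper is mounted at the origin on a cart in front of the work surface, level with it; the furniture and walls round the work are solid. World frame = base frame: x ahead of the robot, y to its left, z up, the work surface at z = 0. Lengths are in m, angles in rad, forces in N, time in s.
With the tool pointing down it reaches from about 0.35 to 0.9 m from the base axis. Payload 8.1 kg.
Tool frame: the origin (TCP) lies midway between the tips of the shut fingers; the grasp point (between the pads) lies tcp_to_grasp behind it (tcp_to_grasp is the distance from the TCP to the grasp point, in m); z points along the fingers, y is the line along which they close (so a half turn about z gives the same grasp; the last joint's range is limited). The gripper opens to 92 mm and grips with 3 to 60 N. Pads are 19 mm wide; open, the fingers measure 130 mm over their backs; the gripper's body (75 mm by 190 mm) begins 47 mm behind the grasp point.
Start: joints at [1.137, 0.434, 0.025, 1.573, -0.012, 1.134, -0.075], TCP at [0.203, -0.591, 0.227] pointing down, gripper open.
Joint ranges: [-2.62, 2.62], [-0.44, 2.09], [-1.27, 1.32], [0.08, 2.57], [-1.32, 4.46], [0.12, 2], [-2.74, 2.74]. Speed limits (rad/s): [2.22, 2.22, 3.01, 3.01, 3.14, 3.14, 3.14].

## Interface

Orientations are given as a unit quaternion [w, x, y, z].
In Python, from rig import sense, capture, sign_off, look_for, silhouettes, tcp_to_grasp gives the robot as it stands. The module is installed in compiled form; this text tells all that it offers.
- The arm moves only by the tool move_arm, never from a script. Its argument "moves" is text: rows parted by semicolons, each of 7 numbers parted by spaces: the closure, from 0 (fully open) to 1 (shut), then the shift along the world's x, y, z in mm, then the turn, a rotation vector about the world's x, y, z in rad. A call has exactly 5 rows; each row shifts and turns the commanded pose from where the row before left it; what a row does not reach is not made up. A row lasts 1/12 s, in which the tool goes at most 41.7 mm and 7.16 degrees, less where a joint would pass 70% of its speed; a pose out of reach is approached as far as the arm can. A call with a gripper value outside its range is refused whole. The fingers move at their own pace and stop on an object; "squeeze" is the grip in N (left out, the last holds). Time passes only in rows, so rows that do not move let the fingers close, or fill a call up. It gives the time, the measured TCP pose, the force, the opening and the grip force at its end, in the units of the state.
- sense(): the state, without advancing time (a new reading comes with each control period).
- capture(name): name is "side" or "top"; returns a dict with "frame" (384x512x3 uint8, red, green, blue), "camera_matrix" (3x3 intrinsics, pixels), "rvec" (rotation vector, rad) and "tvec" (3), from world to camera coordinates, as OpenCV has them. Camera axes: x right, y down, z forward; pixel columns grow to the right and rows downward; lengths in m; the calibration is good to about 2 mm. A picture is of the moment at which its call begins. There is no depth.
- sign_off(): hands the job in; it is judged then, once.
Trained networks look in a picture, given as the dict that the camera call returned (one of the last four; its "shot" number tells which), for a name from the list of things; names that differ only in an ending like _2 or _b are one class to them, and where a whole thing is asked for, a point or a joint stands for the part that bears it (a point fixed in the world has none). Each returns a list of dicts, best first, with "score" (0 to 1); they miss things now and then, are a little off and sometimes report something else, mostly with a low value. They report only what shows in the picture. A call takes as long as a camera call. They do not tell look-alikes from the thing itself.
- look_for(picture, label): "rect" ([left, top, right, bottom] as shares, 0 to 1, of the picture: columns of its width, rows of its height, round what is visible of it).
- silhouettes(picture, label): "region" (384x512 bool, what is visible of it) and "rect" ([left, top, right, bottom] as shares, 0 to 1, of the picture: columns of its width, rows of its height, round what is visible of it).
The state is a dict: "time": time; "q": joint angles; "qvel": joint speeds; "effort": joint torques, N m; "eef_pos": TCP position; "orientation": TCP orientation; "ft_force": force on the tool from outside, world axes, zero at the start; "ft_torque": the same for the moment, N m; "width": finger opening in m; "gripper_force": force on a finger pad.
Only numpy, scipy, OpenCV 4.12 (cv2) and the standard library are available. Lean on these libraries where they do the work, as an engineer would, in place of code of your own. Each camera call takes 0.05 s, during which the arm holds its last target. There are 200 camera calls.

## Task

Lift the tube rotor off its cradle, keeping its red tube cap uppermost, and lower its axle into the two open slots of the tumbler until both ends rest on the bottom; then let go of it. Then press the tumbler's red sprung lever fully down exactly five times, without forcing it and letting it come right up after each press, so that the tube ends upside down, and do not push the bottles, jars and timer about.

Things in the scene. Friction and masses are not known exactly. Their poses are not given: they have to be found in the camera images.
- rotor_mid (a point): Centre of the loose tube rotor, on its axle. y axis = the axle; z axis points to the tube's red cap (up at the start, down when inverted). Grip across the flat outer faces of its two white discs, 40 mm apart, above the axle, 20 to 45 mm over this centre, where they are bare. The rotor is the same turned end for end.
- rotor: The loose tube rotor, 0.4 to 0.8 kg, origin and axes as rotor_mid. Two white discs, 90 mm diameter, square to the axle, joined by ten 8 mm steel rods at radius 37 mm; between them one amber tube with a red cap; a red dot on each disc face marks the cap end. Axle 8 mm thick, 186 mm long over its black end knobs (16 mm across, 8 mm long).
- cradle: Fixed grey cradle, 90 x 80 mm, with two steel rails on which the rotor's discs lie at the start, the axle level along the cradle's y and 56 mm over the worktop. Origin on the worktop.
- seat (a point): Where the rotor's centre lies when the axle is home in the tumbler: midway between the two slots, 105 mm over the worktop (fixed). y = along the axle, x = away from the paddle, z up. Slots 10 mm wide; flared mouths 26 mm wide, 18 mm above this point; in two posts, inner faces 70 mm and outer faces 80 mm to either side (the end knobs go outside, 5 mm play).
- tumbler: The tumbler frame, fixed: grey base 150 x 170 x 8 mm, two aluminium posts up to 123 mm over the worktop. Origin on the worktop below seat, same axes. As the rotor is lowered its rods push aside a sprung pawl (front) and roller (rear): over the last 25 mm it catches, takes up to about 10 N of push, and may turn a notch if let go before it is home. The roller holds it in ten notches, 36 degrees apart.
- paddle (a point): Middle of the top of the red lever paddle (44 x 56 mm, slightly tilted), to be pressed from above with closed fingers; it moves with the lever. It lies 117 mm before the axle (towards -x of seat); at rest about 135 mm over the worktop, at the end of the stroke about 58 mm lower.
- lever (a joint): Lever angle, rad: 0 = up (rest), 0.34 = against its lower stop; a spring lifts it back. Pressing the paddle takes about 4 N at first, up to about 9 N on the way; then the stop is felt as a sharp rise. One full stroke to the stop turns the rotor one notch (36 degrees), front side down; on the way up the pawl slips over the next rod. Up again = under 0.03.
- specimen_jar: Bystander, loose: white jar with red lid, 64x64x75 mm, origin in the centre of its underside; leave it where it is.
- red_pot: Bystander, loose: small brown pot with red lid, 59x59x58 mm, origin in the centre of its underside; leave it where it is.
- dropper_2: Bystander, loose: orange-red dropper bottle, 52x52x131 mm, origin in the centre of its underside; leave it where it is.
- shelf_bottle_5: Bystander, loose: small brown bottle, 48x48x96 mm, origin in the centre of its underside; leave it where it is.
- bench_timer: Bystander, loose: white bench timer, 45x70x29 mm, origin in the centre of its underside; leave it where it is.
There are look-alikes about, which are no part of the job. Leave any turquoise look-alike of the rotor alone.

How it is judged:
On the way, in this order (a step that is already met when the one before it is completed fails the run):
1. the rotor rests in both slots, tube cap up, and is let go, with the lever up (horizontal distance between rotor_mid and seat below 0.008 m and z of rotor_mid in the frame of seat between -0.003 and 0.003 m and angle between the y axis of rotor_mid and the y axis of seat, either way round below 0.04 rad and angle between rotor_mid's own z axis and vertical below 0.25 rad and contact force between the fingers and rotor below 0.05 N and value of joint lever below 0.05 rad), for 0.2 s.
2. full press 1: the lever is at the bottom of its stroke and the rotor stands 1 notch on (value of joint lever above 0.29 rad and horizontal distance between rotor_mid and seat below 0.008 m and z of rotor_mid in the frame of seat between -0.003 and 0.003 m and angle between the y axis of rotor_mid and the y axis of seat, either way round below 0.04 rad and angle between rotor_mid's own z axis and vertical between 0.358319 and 0.898319 rad), for 0.02 s.
3. full press 2: the lever is at the bottom of its stroke and the rotor stands 2 notches on (value of joint lever above 0.29 rad and horizontal distance between rotor_mid and seat below 0.008 m and z of rotor_mid in the frame of seat between -0.003 and 0.003 m and angle between the y axis of rotor_mid and the y axis of seat, either way round below 0.04 rad and angle between rotor_mid's own z axis and vertical between 0.986637 and 1.52664 rad), for 0.02 s.
4. full press 3: the lever is at the bottom of its stroke and the rotor stands 3 notches on (value of joint lever above 0.29 rad and horizontal distance between rotor_mid and seat below 0.008 m and z of rotor_mid in the frame of seat between -0.003 and 0.003 m and angle between the y axis of rotor_mid and the y axis of seat, either way round below 0.04 rad and angle between rotor_mid's own z axis and vertical between 1.61496 and 2.15496 rad), for 0.02 s.
5. full press 4: the lever is at the bottom of its stroke and the rotor stands 4 notches on (value of joint lever above 0.29 rad and horizontal distance between rotor_mid and seat below 0.008 m and z of rotor_mid in the frame of seat between -0.003 and 0.003 m and angle between the y axis of rotor_mid and the y axis of seat, either way round below 0.04 rad and angle between rotor_mid's own z axis and vertical between 2.24327 and 2.78327 rad), for 0.02 s.
6. full press 5: the lever is at the bottom of its stroke and the rotor stands 5 notches on (value of joint lever above 0.29 rad and horizontal distance between rotor_mid and seat below 0.008 m and z of rotor_mid in the frame of seat between -0.003 and 0.003 m and angle between the y axis of rotor_mid and the y axis of seat, either way round below 0.04 rad and angle between rotor_mid's own z axis and vertical above 2.87159 rad), for 0.02 s.
At the end, for the whole second after the job is handed in: The rotor rests in both slots (centre within 8 mm sideways and 3 mm in height of the seat, axle within 0.04 rad of the slots' line), its tube upside down (within 0.27 rad), at rest, and the lever is fully up again (under 0.03 rad) (horizontal distance between rotor_mid and seat below 0.008 m and z of rotor_mid in the frame of seat between -0.003 and 0.003 m and angle between the y axis of rotor_mid and the y axis of seat, either way round below 0.04 rad and angle between rotor_mid's own z axis and vertical above 2.87 rad and value of joint lever below 0.03 rad and linear speed of rotor below 0.02 m/s and angular speed of rotor below 0.2 rad/s); the robot touches nothing.
It fails at once if the lever or the tumbler is forced: the fingers push on it with more than 50 N (contact force between the fingers and tumbler above 50 N).
It fails at once if a loose bottle, jar or the timer is pushed more than 30 mm or tipped (distance of any of specimen_jar, red_pot, dropper_2, shelf_bottle_5, bench_timer from where it was at the start of the episode above 0.03 m or angle between any of specimen_jar, red_pot, dropper_2, shelf_bottle_5, bench_timer's own z axis and vertical above 0.5 rad).
It also fails if it takes over 64 s, if anything falls off the work surface, if the arm or the gripper's body presses on something with over 40 N, if the wrist force passes 120 N, or if a joint passes its speed limit or range.

## Working session

There is one attempt and no reset: what is moved stays moved. The work goes in short steps, Python scripts to look and compute and a tool call to move; the robot and the scene stay as the last step left them, time stands still between calls to the robot, and variables do not carry over. Pictures are saved under pics/ and viewed, at most 10 in all, crops included, and the job is handed in when it is done.

Besides the shell and the picture viewer there is one more tool, called after "Emit:" as name(argument=value, ...), one argument or row to a line, values as JSON. move_arm: Moves the arm, as the interface text tells. Its arguments: {"type":"object","properties":{"moves":{"type":"string"},"squeeze":{"type":"number"}},"required":["moves"]}

```bash
mkdir -p pics; python3 - <<'E'
from rig import *
import cv2
s=sense();print(s,tcp_to_grasp)
for n in("side","top"):
    p=capture(n);cv2.imwrite(f"pics/{n}0.png",p["frame"][:,:,::-1])
    print(n,p["camera_matrix"].tolist(),p["rvec"],p["tvec"])
    for l in["rotor","cradle","tumbler","paddle","specimen_jar","red_pot","dropper_2","shelf_bottle_5","bench_timer"]:
        for d in look_for(p,l)[:3]:
            r=d["rect"];print(l,round(d["score"],2),[round(r[0]*512),round(r[1]*384),round(r[2]*512),round(r[3]*384)])
E
```

```text
{'time': 0.0, 'q': array([ 1.13740969,  0.43523282,  0.0249757 ,  1.57408126, -0.01160015,
        1.13400491, -0.07509234]), 'qvel': array([ 0.00100262, -0.000435  , -0.00037273,  0.00059561,  0.00073002,
        0.00036785,  0.00049302]), 'effort': array([ 6.25297998e-04, -6.67848229e+01,  9.85170119e-01, -3.14456069e+01,
       -6.04493427e-02,  4.28140350e-02,  1.51258837e-04]), 'eef_pos': array([ 0.20277191, -0.59065641,  0.22594502]), 'orientation': array([-7.64692498e-04,  9.86358678e-01,  1.64608424e-01, -2.00963434e-04]), 'ft_force': array([-0.1528733 ,  0.19370437, -0.00727971]), 'ft_torque': array([ 0.00631795,  0.02097374, -0.058175  ]), 'gripper_force': 0.0, 'width': 0.09178137292488835} 0.0188
side [[407.669049260353, 0.0, 256.6024996629425], [0.0, 407.669049260353, 191.81287750057137], [0.0, 0.0, 1.0]] [ 0.17567789 -2.63703036  1.57748546] [0.49224222 0.14114505 1.44837943]
rotor 0.92 [265, 215, 295, 244]
rotor 0.61 [219, 241, 247, 275]
rotor 0.25 [234, 163, 246, 174]
cradle 0.55 [219, 261, 250, 282]
tumbler 0.91 [205, 166, 268, 212]
paddle 0.8 [222, 164, 267, 195]
specimen_jar 0.44 [253, 158, 266, 180]
dropper_2 0.77 [276, 153, 286, 179]
bench_timer 0.64 [294, 179, 310, 194]
top [[459.46464063621994, 0.0, 257.92744523444355], [0.0, 459.46464063621994, 184.79968188156093], [0.0, 0.0, 1.0]] [ 2.14366543 -2.20320099  0.11304272] [-0.02626333  0.50849148  1.40603103]
rotor 0.95 [121, 164, 177, 196]
rotor 0.75 [180, 200, 233, 243]
cradle 0.7 [153, 165, 169, 197]
cradle 0.35 [121, 164, 180, 197]
tumbler 0.71 [121, 162, 178, 195]
tumbler 0.58 [260, 116, 320, 188]
paddle 0.81 [269, 124, 312, 192]
specimen_jar 0.75 [349, 164, 369, 184]
red_pot 0.77 [349, 134, 372, 155]
dropper_2 0.89 [361, 192, 378, 210]
shelf_bottle_5 0.78 [363, 116, 384, 133]
shelf_bottle_5 0.47 [271, 122, 315, 194]
bench_timer 0.82 [322, 225, 349, 250]
```

```bash
python3 - <<'E'
import cv2
a=cv2.imread("pics/top0.png")[90:270,100:400]
cv2.imwrite("pics/top0c.png",cv2.resize(a,(800,480),interpolation=cv2.INTER_CUBIC))
a=cv2.imread("pics/side0.png")[140:300,180:330]
cv2.imwrite("pics/side0c.png",cv2.resize(a,(562,600),interpolation=cv2.INTER_CUBIC))
E
```

```text
(no output)
```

View pics/top0c.png

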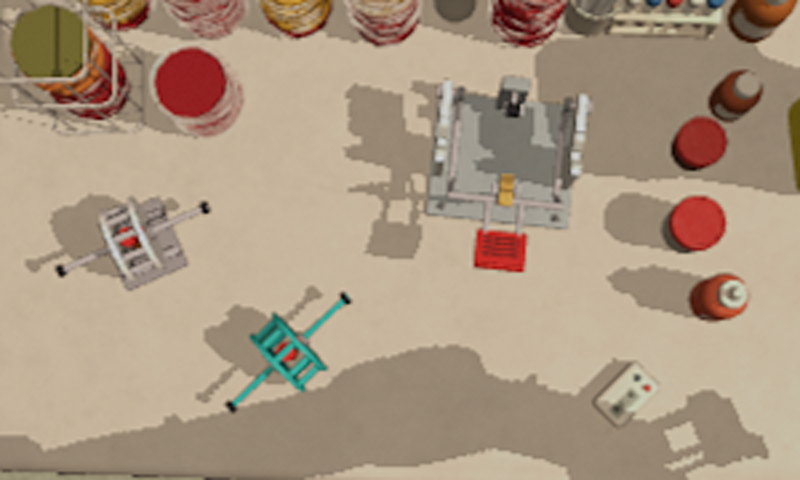

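View pics/side0c.png

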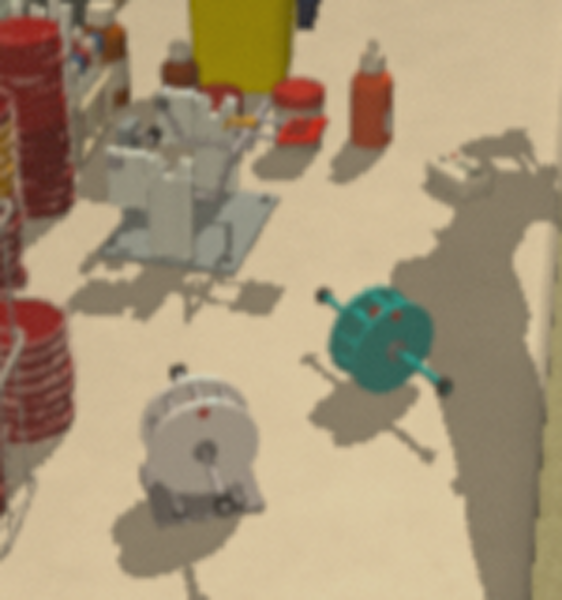

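Top: the white rotor's knobs are at crop (61,271) and (205,208), the tumbler is at about (510,160) and the red paddle at (500,250). The turquoise look-alike is at (288,350). I'll zoom in on the tumbler.

```bash
python3 - <<'E'
import cv2
a=cv2.imread("pics/top0.png")[110:200,250:330]
b=cv2.imread("pics/side0.png")[155:225,200:275]
a=cv2.resize(a,(400,450),interpolation=cv2.INTER_CUBIC)
b=cv2.resize(b,(400,373),interpolation=cv2.INTER_CUBIC)
b=cv2.copyMakeBorder(b,0,77,0,0,cv2.BORDER_CONSTANT)
cv2.imwrite("pics/tum.png",cv2.hconcat([a,b]))
E
```

```text
(no output)
```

View pics/tum.png

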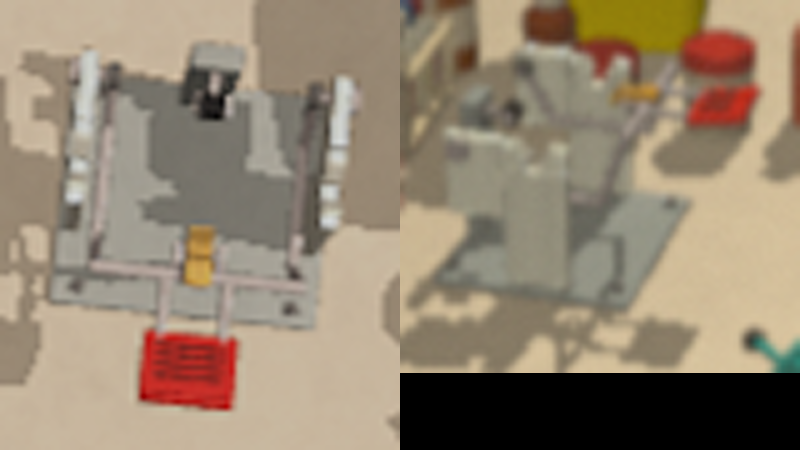

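```bash
cat > h.py <<'E'
import numpy as np,cv2
from rig import *
def cen(p):
    R=cv2.Rodrigues(np.array(p["rvec"]))[0];return R,-R.T@np.array(p["tvec"])
def ray(p,uv,z):
    R,c=cen(p);d=R.T@np.linalg.inv(p["camera_matrix"])@[uv[0],uv[1],1];return c+d*(z-c[2])/d[2]
def proj(p,X):
    return cv2.projectPoints(np.array(X,float).reshape(-1,3),np.array(p["rvec"]),np.array(p["tvec"]),p["camera_matrix"],None)[0][:,0]
E
python3 - <<'E'
from h import *
t=capture("top");s=capture("side")
print("cams",cen(t)[1],cen(s)[1])
T=lambda u,v:(250+u/5,110+v/5); S=lambda u,v:(200+u/5.333,155+v/5.333)
C=lambda u,v:(100+u/2.667,90+v/2.667); D=lambda u,v:(180+u/3.75,140+v/3.75)
f=lambda a:np.round(a,4)
for n,p,uv,z in[("knobA",t,C(61,271),.056),("knobB",t,C(205,208),.056),("capdot",t,C(130,238),.09),
 ("baseFL",t,T(50,300),.008),("baseFR",t,T(313,327),.008),("slotL",t,T(79,162),.115),("slotR",t,T(335,170),.115),("paddle",t,T(188,370),.135),
 ("knobside",s,D(224,504),.056),("knobside2",s,D(178,370),.056),
 ("sbase1",s,S(230,305),.008),("sbase2",s,S(33,283),.008),("sbase3",s,S(290,200),.008),("spaddle",s,S(325,105),.135),
 ("timer",t,(335,238),.03),("dropper",t,(370,201),.13),("jar",t,(359,174),.075),("turq A",t,C(347,298),.056),("turqB",t,C(232,406),.02),("red stack",t,C(190,83),.15)]:print(n,f(ray(p,uv,z)))
E
```

```text
cams [ 0.36723871 -0.03022884  1.44927518] [0.33353898 1.26347662 0.80771647]
knobA [0.4949 0.3709 0.056 ]
knobB [0.5629 0.2062 0.056 ]
capdot [0.5266 0.2843 0.09  ]
baseFL [ 0.5561 -0.0481  0.008 ]
baseFR [ 0.5344 -0.2138  0.008 ]
slotL [ 0.6235 -0.0662  0.115 ]
slotR [ 0.6147 -0.2168  0.115 ]
paddle [ 0.4967 -0.1248  0.135 ]
knobside [0.496  0.3715 0.056 ]
knobside2 [0.5643 0.2032 0.056 ]
sbase1 [ 0.5539 -0.0443  0.008 ]
sbase2 [ 0.6998 -0.0552  0.008 ]
sbase3 [ 0.5329 -0.2061  0.008 ]
spaddle [ 0.4958 -0.1168  0.135 ]
timer [ 0.3365 -0.2722  0.03  ]
dropper [ 0.4416 -0.3606  0.13  ]
jar [ 0.5271 -0.3454  0.075 ]
turq A [0.4552 0.0459 0.056 ]
turqB [0.336  0.1835 0.02  ]
red stack [0.6862 0.2051 0.15  ]
```

Emit:
move_arm(
  moves="0 13 35 2 0 0 0;0 13 35 2 0 0 0;0 13 35 2 0 0 0;0 13 35 2 0 0 0;0 13 35 2 0 0 0",
  squeeze=40,
)

```text
time: 1.52
eef_pos: [0.2683, -0.4145, 0.2369]
orientation: [0.0, 0.986, 0.164, 0.0]
ft_force: [0.1, -0.1, 0.2]
width: 0.0922
gripper_force: 0.0
```

Emit:
move_arm(
  moves="0 14 35 0 0 0 0;0 14 35 0 0 0 0;0 14 35 0 0 0 0;0 14 35 0 0 0 0;0 14 35 0 0 0 0",
)

```text
time: 1.93
eef_pos: [0.3383, -0.2395, 0.2371]
orientation: [0.0, 0.986, 0.165, 0.0]
ft_force: [1.0, 0.9, -0.3]
width: 0.0919
gripper_force: 0.0
```

Emit:
move_arm(
  moves="0 14 35 0 0 0 0;0 14 35 0 0 0 0;0 14 35 0 0 0 0;0 14 35 0 0 0 0;0 14 35 0 0 0 0",
)

```text
time: 2.35
eef_pos: [0.4083, -0.0644, 0.2371]
orientation: [0.0, 0.986, 0.165, 0.0]
ft_force: [1.3, -0.9, 0.2]
width: 0.0915
gripper_force: 0.0
```

Emit:
move_arm(
  moves="0 14 35 0 0 0 0;0 14 35 0 0 0 0;0 14 35 0 0 0 0;0 14 35 0 0 0 0;0 14 35 0 0 0 0",
)

```text
time: 2.77
eef_pos: [0.4785, 0.1106, 0.237]
orientation: [0.0, 0.986, 0.164, 0.0]
ft_force: [1.7, -0.9, -0.2]
width: 0.0917
gripper_force: 0.0
```

Emit:
move_arm(
  moves="0 10.2 35.4 0 0 0 0.012;0 10.2 35.4 0 0 0 0.012;0 10.2 35.4 0 0 0 0.012;0 10.2 35.4 0 0 0 0.012;0 10.2 35.4 0 0 0 0.012",
)

```text
time: 3.18
eef_pos: [0.5293, 0.2875, 0.2367]
orientation: [0.0, 0.981, 0.194, 0.0]
ft_force: [1.1, -0.4, 0.4]
width: 0.0919
gripper_force: 0.0
```

```bash
python3 - <<'E'
from h import *
print(sense()["eef_pos"],sense()["orientation"])
out=[]
for n in("top","side"):
    p=capture(n);u=proj(p,[.5295,.288,.1])[0].astype(int);f=p["frame"][:,:,::-1]
    x,y=max(u[0]-45,0),u[1]-45;print(n,x,y)
    c=f[y:y+90,x:x+90];out.append(cv2.resize(c,(390,390),interpolation=cv2.INTER_CUBIC))
cv2.imwrite("pics/r1.png",cv2.hconcat(out))
E
```

```text
[0.52934681 0.28751383 0.23671178] [1.08081743e-04 9.80971740e-01 1.94150531e-01 7.46182019e-05]
top 101 132
side 188 198
```

View pics/r1.png

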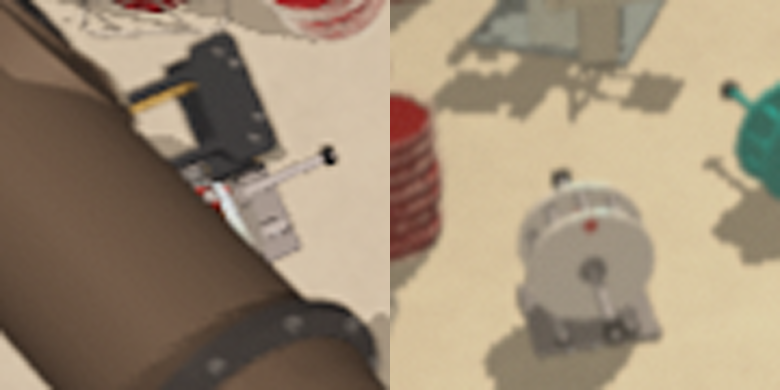

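Emit:
move_arm(
  moves="0 0 0 -36 0 0 0;0 0 0 -36 0 0 0;0 0 0 -36 0 0 0;0 0 0 -36 0 0 0;0 0 0 -23 0 0 0",
)

```text
time: 3.7
eef_pos: [0.5277, 0.2843, 0.0664]
orientation: [0.001, 0.981, 0.194, -0.002]
ft_force: [0.0, -0.1, -0.4]
width: 0.0918
gripper_force: 0.0
```

Emit:
move_arm(
  moves="1 0 0 0 0 0 0;1 0 0 0 0 0 0;1 0 0 0 0 0 0;1 0 0 0 0 0 0;1 0 0 0 0 0 0",
  squeeze=40,
)

```text
time: 4.12
eef_pos: [0.5301, 0.2866, 0.0718]
orientation: [-0.0, 0.981, 0.194, 0.002]
ft_force: [-0.3, -0.2, 1.0]
width: 0.0629
gripper_force: 0.0
```

Emit:
move_arm(
  moves="1 0 0 0 0 0 0;1 0 0 0 0 0 0;1 0 0 0 0 0 0;1 0 0 0 0 0 0;1 0 0 0 0 0 0",
)

```text
time: 4.53
eef_pos: [0.5292, 0.286, 0.0701]
orientation: [-0.0, 0.981, 0.194, 0.0]
ft_force: [-1.3, -0.1, 3.4]
width: 0.0401
gripper_force: 39.9
```

```bash
python3 - <<'E'
from h import *
from scipy.optimize import least_squares
s=sense();print(s["time"],s["eef_pos"],s["width"],s["gripper_force"],s["ft_force"])
t=capture("top");d=capture("side")
T=lambda u,v:(250+u/5,110+v/5); S=lambda u,v:(200+u/5.333,155+v/5.333)
obs=[(t,(-75,85,8),T(50,300)),(t,(-75,-85,8),T(313,327)),(t,(0,75,123),T(79,162)),(t,(0,-75,123),T(335,170)),(t,(-117,0,135),T(188,370)),
(d,(-75,85,8),S(230,305)),(d,(75,85,8),S(33,283)),(d,(-75,-85,8),S(290,200)),(d,(-117,0,135),S(325,105))]
def res(v):
    c,s_=np.cos(v[2]),np.sin(v[2]);r=[]
    for p,X,uv in obs:
        X=np.array(X)/1e3;W=[v[0]+c*X[0]-s_*X[1],v[1]+s_*X[0]+c*X[1],X[2]];r+=list(proj(p,W)[0]-uv)
    return r
o=least_squares(res,[.62,-.14,-.1],loss="soft_l1");print(o.x,np.round(np.reshape(res(o.x),(-1,2)),1).tolist())
E
```

```text
4.5333 [0.5291729  0.28601297 0.07008979] 0.04008226274294044 39.93188202381134 [-1.34337363 -0.11887675  3.36426949]
[ 0.61736382 -0.13894166 -0.11114267] [[-0.6, 1.2], [0.4, 0.3], [-0.6, -1.2], [-0.7, 1.4], [0.4, -1.5], [0.5, -0.2], [0.1, -1.0], [0.2, -1.0], [-1.1, -1.1]]
```

Emit:
move_arm(
  moves="1 0 0 20 0 0 0;1 0 0 40 0 0 0;1 0 0 40 0 0 0;1 0 0 40 0 0 0;1 0 0 40 0 0 0",
)

```text
time: 5.05
eef_pos: [0.5279, 0.2851, 0.2503]
orientation: [0.0, 0.981, 0.194, -0.001]
ft_force: [2.2, -0.1, -6.3]
width: 0.0398
gripper_force: 39.9
```

Emit:
move_arm(
  moves="1 0 -36 0 0 0 -0.05;1 0 -36 0 0 0 -0.05;1 0 -36 0 0 0 -0.05;1 0 -36 0 0 0 -0.05;1 0 -36 0 0 0 -0.05",
)

```text
time: 5.47
eef_pos: [0.5277, 0.1037, 0.2486]
orientation: [0.0, 0.998, 0.069, -0.001]
ft_force: [1.2, 0.1, -6.8]
width: 0.0398
gripper_force: 39.9
```

Emit:
move_arm(
  moves="1 15 -36 0 0 0 -0.05;1 15 -36 0 0 0 -0.05;1 15 -36 0 0 0 -0.05;1 15 -36 0 0 0 -0.05;1 15 -36 0 0 0 -0.05",
)

```text
time: 5.88
eef_pos: [0.6033, -0.0762, 0.2485]
orientation: [0.0, 0.998, -0.056, -0.001]
ft_force: [0.9, 0.6, -6.7]
width: 0.0402
gripper_force: 40.0
```

Emit:
move_arm(
  moves="1 7 -33 0 0 0 0;1 6 -32 0 0 0 0;1 0 0 0 0 0 0;1 0 0 0 0 0 0;1 0 0 0 0 0 0",
)

```text
time: 6.3
eef_pos: [0.6161, -0.1387, 0.2484]
orientation: [-0.001, 0.999, -0.055, -0.001]
ft_force: [-0.8, 1.1, -5.9]
width: 0.0397
gripper_force: 40.0
```

```bash
python3 - <<'E'
from h import *
s=sense();print(s["time"],s["eef_pos"],s["orientation"],s["width"],s["ft_force"])
out=[]
for n in("top","side"):
    p=capture(n);u=proj(p,[.617,-.139,.17])[0].astype(int);f=p["frame"][:,:,::-1]
    x,y=u[0]-45,u[1]-45;print(n,x,y)
    out.append(cv2.resize(f[y:y+90,x:x+90],(400,400),interpolation=cv2.INTER_CUBIC))
cv2.imwrite("pics/r2.png",cv2.hconcat(out))
E
```

```text
6.3 [ 0.6161283  -0.13868691  0.24839075] [-5.07515843e-04  9.98501039e-01 -5.47143199e-02 -1.32723416e-03] 0.03969763892917743 [-0.75495092  1.07518757 -5.86222078]
top 247 95
side 185 117
```

View pics/r2.png

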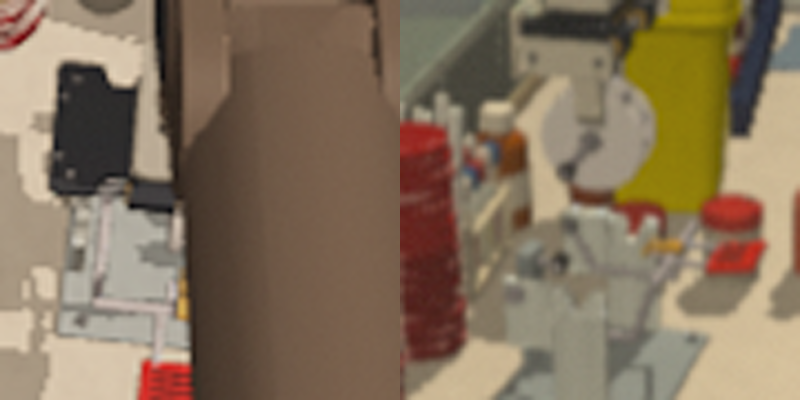

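Side view: the disc is held with the near knob at crop (168,170), and the near post's mouth is around (177,285). I'll overlay the model to check the alignment.

```bash
python3 - <<'E'
from h import *
p=capture("side");x0,y0=205,130;k=10
f=cv2.resize(p["frame"][y0:y0+58,x0:x0+58,::-1],(580,580),interpolation=cv2.INTER_CUBIC)
c,s=np.cos(-.111),np.sin(-.111)
W=lambda X:[.6174+c*X[0]-s*X[1],-.1389+s*X[0]+c*X[1],X[2]]
def dot(X,col):
    u=proj(p,X)[0];cv2.circle(f,(int((u[0]-x0+.5)*k),int((u[1]-y0+.5)*k)),3,col,-1)
for sg in(1,-1):
  for y in(80,70):
    for X in[(-13,y*sg,123),(13,y*sg,123),(-5,y*sg,105),(5,y*sg,105)]: dot(W(np.array(X)/1e3),(0,255,0) if y==80 else (255,0,255))
q=sense();e=q["eef_pos"];a=-.1094
dot([e[0]-np.sin(a)*.089,e[1]+np.cos(a)*.089,e[2]-.014],(255,0,0))
cv2.imwrite("pics/o.png",f)
E
```

```text
(no output)
```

View pics/o.png

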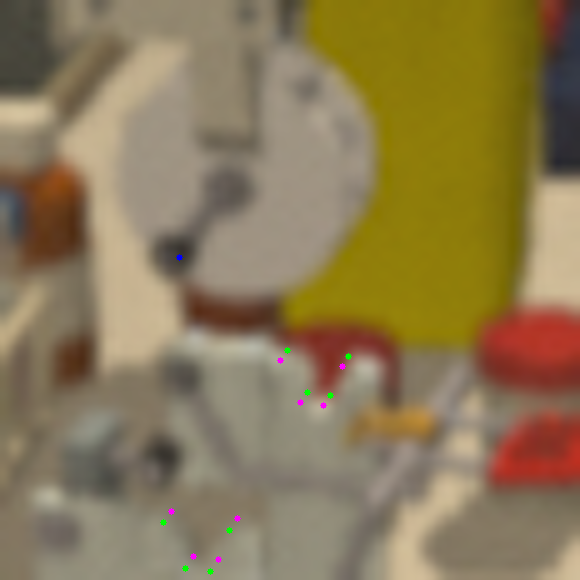

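```bash
python3 - <<'E'
from h import *
from scipy.optimize import least_squares
p=capture("side");x0,y0=205,130;k=10
q=sense();e=q["eef_pos"];a=-.1094
P=lambda X:np.round((proj(p,X)[0]-[x0-.5,y0-.5])*k,0)
for y,dz in((.02,-.014),(.089,-.014),(.02,.031)):print("rotor",y,P([e[0]-np.sin(a)*y,e[1]+np.cos(a)*y,e[2]+dz]))
# red dots / paddle in pic; V positions per seat guesses
for sx,sy,yaw in((.6174,-.1389,-.111),(.6134,-.1389,-.111),(.6174,-.1389,-.09),(.6134,-.1389,-.13)):
    c,s=np.cos(yaw),np.sin(yaw);W=lambda X:[sx+(c*X[0]-s*X[1])/1e3,sy+(s*X[0]+c*X[1])/1e3,X[2]/1e3]
    print(sx,yaw,"nearV",P(W((0,75,114))),"farV",P(W((0,-75,114))),"paddle",P(W((-117,0,135))))
E
```

```text
rotor 0.02 [237. 186.]
rotor 0.089 [179. 257.]
rotor 0.02 [233.  71.]
0.6174 -0.111 nearV [201. 542.] farV [315. 379.] paddle [553. 441.]
0.6134 -0.111 nearV [212. 543.] farV [325. 379.] paddle [564. 441.]
0.6174 -0.09 nearV [205. 543.] farV [311. 378.] paddle [555. 438.]
0.6134 -0.13 nearV [208. 543.] farV [328. 380.] paddle [562. 444.]
```

Emit:
move_arm(
  moves="1 -4 0 -30 0 0 0;1 0 0 -30 0 0 0;1 0 0 -25 0 0 0;1 0 0 -9 0 0 0;1 0 0 0 0 0 0",
)

```text
time: 6.92
eef_pos: [0.6116, -0.1383, 0.1536]
orientation: [-0.0, 0.999, -0.054, -0.002]
ft_force: [0.3, -0.6, -6.3]
width: 0.0396
gripper_force: 40.0
```

```bash
python3 - <<'E'
from h import *
q=sense();print(q["eef_pos"],q["ft_force"])
p=capture("side");x0,y0=200,140;k=10
f=cv2.resize(p["frame"][y0:y0+58,x0:x0+78,::-1],(780,580),interpolation=cv2.INTER_CUBIC)
cv2.imwrite("pics/o2.png",f)
E
```

```text
[ 0.6115856  -0.13834537  0.15355277] [ 0.30947104 -0.59128562 -6.25148973]
```

View pics/o2.png

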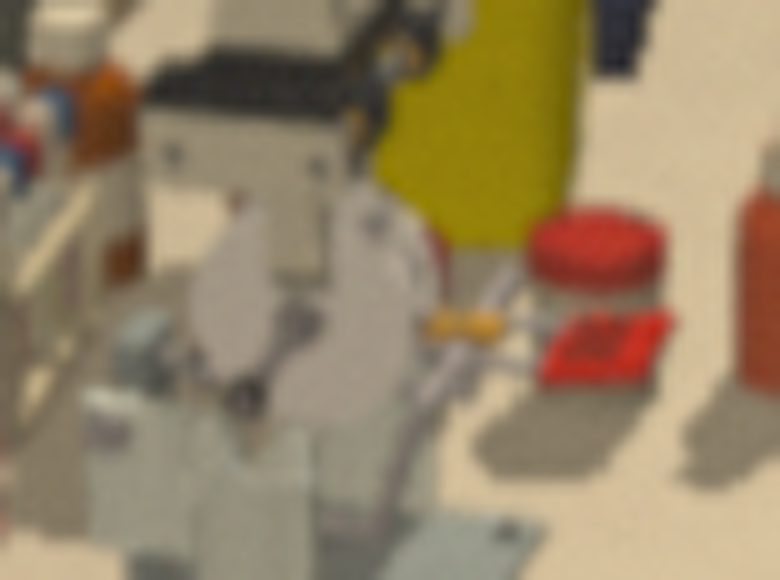

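The axle end sits straight above the near V (knob at (245,395), V bottom at (255,460)), so I can lower it.

Emit:
move_arm(
  moves="1 0 0 -5 0 0 0;1 0 0 -5 0 0 0;1 0 0 -4 0 0 0;1 0 0 -4 0 0 0;1 0 0 0 0 0 0",
)

```text
time: 7.38
eef_pos: [0.612, -0.139, 0.1371]
orientation: [-0.0, 0.999, -0.055, -0.001]
ft_force: [-2.4, 0.3, -2.7]
width: 0.0399
gripper_force: 40.0
```

Emit:
move_arm(
  moves="1 0 0 -4 0 0 0;1 0 0 -4 0 0 0;1 0 0 -3 0 0 0;1 0 0 0 0 0 0;1 0 0 0 0 0 0",
)

```text
time: 7.8
eef_pos: [0.6127, -0.139, 0.126]
orientation: [-0.0, 0.998, -0.055, -0.0]
ft_force: [-0.6, 1.3, -8.2]
width: 0.0396
gripper_force: 40.0
```

Emit:
move_arm(
  moves="1 0 0 -3 0 0 0;1 0 0 -2 0 0 0;1 0 0 -1 0 0 0;1 0 0 0 0 0 0;1 0 0 0 0 0 0",
)

```text
time: 8.22
eef_pos: [0.613, -0.1392, 0.1208]
orientation: [0.0, 0.998, -0.055, 0.0]
ft_force: [-2.4, 1.8, -3.3]
width: 0.0397
gripper_force: 40.1
```

Emit:
move_arm(
  moves="1 0 0 -1 0 0 0;1 0 0 -1 0 0 0;1 0 0 0 0 0 0;1 0 0 0 0 0 0;1 0 0 0 0 0 0",
)

```text
time: 8.63
eef_pos: [0.6132, -0.1392, 0.1192]
orientation: [0.0, 0.999, -0.054, 0.0]
ft_force: [-4.5, 1.9, 4.9]
width: 0.0399
gripper_force: 40.1
```

Emit:
move_arm(
  moves="1 0 0 -1 0 0 0;1 0 0 -1 0 0 0;1 0 0 0 0 0 0;1 0 0 0 0 0 0;1 0 0 0 0 0 0",
)

```text
time: 9.05
eef_pos: [0.6134, -0.1392, 0.1189]
orientation: [0.0, 0.999, -0.054, 0.001]
ft_force: [-10.5, 2.0, 20.6]
width: 0.0396
gripper_force: 40.0
```

Emit:
move_arm(
  moves="1 1 0 1 0 0 0;1 0 0 0 0 0 0;0.35 0 0 0 0 0 0;0.35 0 0 0 0 0 0;0.35 0 0 0 0 0 0",
)

```text
time: 9.47
eef_pos: [0.6149, -0.1392, 0.1179]
orientation: [0.0, 0.999, -0.054, 0.001]
ft_force: [-0.1, 1.2, 1.1]
width: 0.0553
gripper_force: 0.0
```

Emit:
move_arm(
  moves="0.35 0 0 0 0 0 0;0.35 0 0 0 0 0 0;0.35 0 0 0 0 0 0;0.35 0 0 0 0 0 0;0.35 0 0 0 0 0 0",
)

```text
time: 9.88
eef_pos: [0.614, -0.1391, 0.1177]
orientation: [0.0, 0.999, -0.055, 0.0]
ft_force: [-0.2, 0.6, 0.6]
width: 0.0598
gripper_force: 0.0
```

```bash
python3 - <<'E'
from h import *
out=[]
for n in("side","top"):
    p=capture(n);u=proj(p,[.59,-.139,.12])[0].astype(int)
    x0,y0=u[0]-40,u[1]-40
    out.append(cv2.resize(p["frame"][y0:y0+70,x0:x0+80,::-1],(400,350),interpolation=cv2.INTER_CUBIC))
cv2.imwrite("pics/o3.png",cv2.hconcat(out))
E
```

```text
(no output)
```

View pics/o3.png

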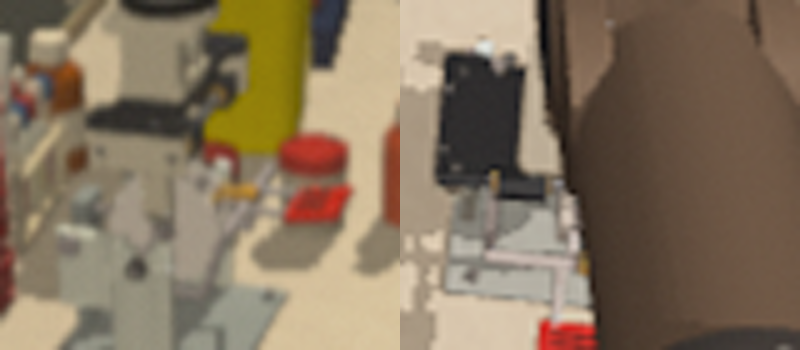

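Emit:
move_arm(
  moves="0.35 0 0 10 0 0 0;0.35 0 0 25 0 0 0;0.35 0 0 35 0 0 0;0.35 0 0 35 0 0 0;0.35 0 0 0 0 0 0",
)

```text
time: 10.4
eef_pos: [0.6176, -0.1391, 0.231]
orientation: [0.0, 0.998, -0.055, 0.006]
ft_force: [0.4, 0.5, 0.9]
width: 0.0599
gripper_force: 0.0
```

Emit:
move_arm(
  moves="1 -30 3 0 0 0 0;1 -30 3 0 0 0 0;1 -30 3 0 0 0 0;1 -26 4 0 0 0 0;1 0 0 0 0 0 0",
  squeeze=20,
)

```text
time: 10.82
eef_pos: [0.4934, -0.1257, 0.2233]
orientation: [0.001, 0.999, -0.055, -0.001]
ft_force: [-0.6, 0.1, -0.0]
width: 0.0311
gripper_force: 0.0
```

```bash
cat > look.py <<'E'
import sys
from h import *
q=sense();print(q["time"],q["eef_pos"],q["width"],q["ft_force"])
out=[]
for n in("side","top"):
    p=capture(n);u=proj(p,[.57,-.139,.12])[0].astype(int)
    x0,y0=u[0]-35,u[1]-35
    out.append(cv2.resize(p["frame"][y0:y0+70,x0:x0+70,::-1],(400,400),interpolation=cv2.INTER_CUBIC))
cv2.imwrite("pics/%s.png"%sys.argv[1],cv2.hconcat(out))
E
python3 look.py o4
```

```text
10.8167 [ 0.49341352 -0.12572964  0.2233066 ] 0.031069515234091117 [-0.58303354  0.11530367 -0.04356021]
```

View pics/o4.png

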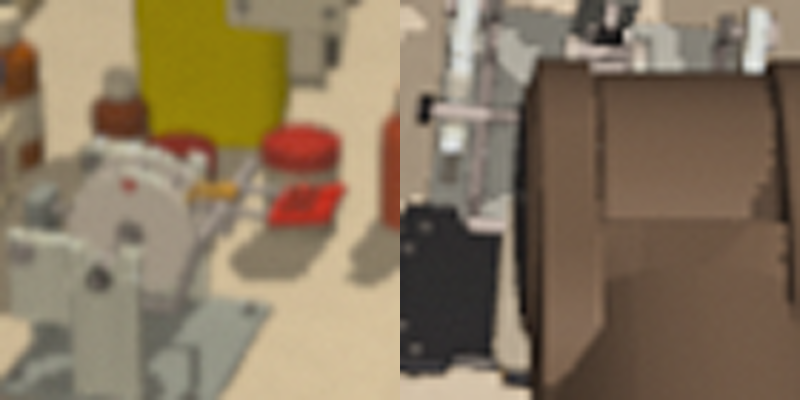

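The rotor is home: the dot is at the top, and the near knob sits in its slot at (97,275). Now the presses.

Emit:
move_arm(
  moves="1 0 0 -35 0 0 0;1 0 0 -30 0 0 0;1 0 0 -10 0 0 0;1 0 0 0 0 0 0;1 0 0 0 0 0 0",
)

```text
time: 11.33
eef_pos: [0.4989, -0.126, 0.1482]
orientation: [-0.0, 0.999, -0.054, -0.0]
ft_force: [1.1, 0.7, 0.8]
width: 0.0004
gripper_force: 0.0
```

Emit:
move_arm(
  moves="1 0 0 -10 0 0 0;1 0 0 -12 0 0 0;1 0 0 -12 0 0 0;1 0 0 -10 0 0 0;1 0 0 0 0 0 0",
)

```text
time: 11.75
eef_pos: [0.4993, -0.1262, 0.1039]
orientation: [0.0, 0.999, -0.055, 0.001]
ft_force: [0.1, 0.0, 6.0]
width: 0.0003
gripper_force: 2.9
```

Now I'll go in small steps to find the stop.

Emit:
move_arm(
  moves="1 0 0 -6 0 0 0;1 0 0 -6 0 0 0;1 0 0 -6 0 0 0;1 0 0 -3 0 0 0;1 0 0 0 0 0 0",
)

```text
time: 12.17
eef_pos: [0.5013, -0.1264, 0.0847]
orientation: [0.0, 0.999, -0.055, 0.003]
ft_force: [3.3, 0.4, 8.3]
width: 0.0006
gripper_force: 3.8
```

Emit:
move_arm(
  moves="1 0 0 -2 0 0 0;1 0 0 -1.5 0 0 0;1 0 0 0 0 0 0;1 0 0 0 0 0 0;1 0 0 0 0 0 0",
)

```text
time: 12.58
eef_pos: [0.5018, -0.1265, 0.0818]
orientation: [0.0, 0.999, -0.055, 0.004]
ft_force: [3.0, -0.4, 8.0]
width: 0.0004
gripper_force: 3.9
```

Emit:
move_arm(
  moves="1 0 0 -1.5 0 0 0;1 0 0 -1.5 0 0 0;1 0 0 -1 0 0 0;1 0 0 0 0 0 0;1 0 0 0 0 0 0",
)

```text
time: 13.0
eef_pos: [0.5024, -0.1266, 0.0781]
orientation: [0.0, 0.998, -0.055, 0.004]
ft_force: [5.0, -1.2, 9.3]
width: 0.0001
gripper_force: 4.2
```

Emit:
move_arm(
  moves="1 0 0 -1 0 0 0;1 0 0 -1 0 0 0;1 0 0 0 0 0 0;1 0 0 0 0 0 0;1 0 0 0 0 0 0",
)

```text
time: 13.42
eef_pos: [0.5028, -0.1266, 0.0771]
orientation: [0.001, 0.998, -0.055, 0.005]
ft_force: [0.7, 0.5, 22.4]
width: 0.0006
gripper_force: 10.9
```

Emit:
move_arm(
  moves="1 0 0 12 0 0 0;1 0 0 20 0 0 0;1 0 0 22 0 0 0;1 0 0 20.5 0 0 0;1 0 0 0 0 0 0",
)

```text
time: 13.83
eef_pos: [0.5011, -0.1264, 0.1527]
orientation: [0.001, 0.998, -0.055, 0.004]
ft_force: [1.2, -0.5, 0.3]
width: 0.0004
gripper_force: 0.0
```

```bash
python3 look.py o5; python3 - <<'E'
from h import *
p=capture("side")
u=proj(p,[.616,-.119,.105])[0]
hsv=cv2.cvtColor(p["frame"],cv2.COLOR_RGB2HSV);y0,x0=int(u[1])-18,int(u[0])-18
h=hsv[y0:y0+36,x0:x0+34]
m=((h[...,0]<8)|(h[...,0]>172))&(h[...,1]>110)
print(u,[(x+x0,y+y0) for y,x in np.argwhere(m)])
E
```

```text
13.8333 [ 0.50110751 -0.12642495  0.15272213] 0.00041831366046128795 [ 1.21894445 -0.45211166  0.28174936]
[230.00549766 179.57234025] [(np.int64(236), np.int64(163)), (np.int64(237), np.int64(163)), (np.int64(238), np.int64(163)), (np.int64(239), np.int64(163)), (np.int64(240), np.int64(163)), (np.int64(235), np.int64(164)), (np.int64(236), np.int64(164)), (np.int64(237), np.int64(164)), (np.int64(238), np.int64(164)), (np.int64(239), np.int64(164)), (np.int64(240), np.int64(164)), (np.int64(241), np.int64(164)), (np.int64(242), np.int64(164)), (np.int64(243), np.int64(164)), (np.int64(237), np.int64(165)), (np.int64(238), np.int64(165)), (np.int64(239), np.int64(165)), (np.int64(243), np.int64(165)), (np.int64(244), np.int64(166)), (np.int64(244), np.int64(167)), (np.int64(234), np.int64(173))]
```

View pics/o5.png

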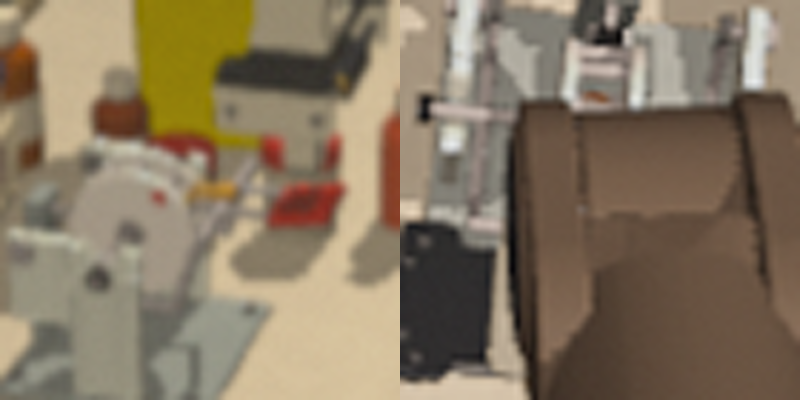

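The dot has moved one notch, from (128,185) to (158,197), and the lever is back up. Four more presses with the same recipe.

Emit:
move_arm(
  moves="1 0 0 -16 0 0 0;1 0 0 -16 0 0 0;1 0 0 -14 0 0 0;1 0 0 -12 0 0 0;1 0 0 -8 0 0 0",
)

```text
time: 14.4
eef_pos: [0.4999, -0.1263, 0.0812]
orientation: [0.0, 0.999, -0.055, 0.002]
ft_force: [4.9, -0.3, 11.4]
width: 0.0005
gripper_force: 5.5
```

Emit:
move_arm(
  moves="1 0 0 -4 0 0 0;1 0 0 -2 0 0 0;1 0 0 -1.5 0 0 0;1 0 0 -1 0 0 0;1 0 0 0 0 0 0",
)

```text
time: 14.82
eef_pos: [0.5005, -0.1264, 0.0758]
orientation: [0.001, 0.999, -0.055, 0.003]
ft_force: [-5.5, 0.3, 38.1]
width: 0.0004
gripper_force: 18.8
```

Emit:
move_arm(
  moves="1 0 0 12 0 0 0;1 0 0 20 0 0 0;1 0 0 22 0 0 0;1 0 0 20.5 0 0 0;1 0 0 0 0 0 0",
)

```text
time: 15.23
eef_pos: [0.4998, -0.1263, 0.1507]
orientation: [0.0, 0.999, -0.055, 0.002]
ft_force: [0.9, -0.9, -0.4]
width: 0.0005
gripper_force: 0.0
```

Emit:
move_arm(
  moves="1 0 0 0 0 0 0;1 0 0 -16 0 0 0;1 0 0 -16 0 0 0;1 0 0 -14 0 0 0;1 0 0 -10 0 0 0",
)

```text
time: 15.65
eef_pos: [0.4988, -0.1262, 0.0902]
orientation: [-0.0, 0.999, -0.055, 0.001]
ft_force: [4.2, -0.8, 8.8]
width: 0.0006
gripper_force: 3.8
```

Emit:
move_arm(
  moves="1 0 0 -8 0 0 0;1 0 0 -4 0 0 0;1 0 0 -2 0 0 0;1 0 0 -1 0 0 0;1 0 0 0 0 0 0",
)

```text
time: 16.07
eef_pos: [0.4997, -0.1262, 0.077]
orientation: [0.0, 0.999, -0.055, 0.001]
ft_force: [1.3, -0.2, 16.4]
width: 0.0006
gripper_force: 8.0
```

Emit:
move_arm(
  moves="1 0 0 -0.6 0 0 0;1 0 0 0 0 0 0;1 0 0 0 0 0 0;1 0 0 12 0 0 0;1 0 0 20 0 0 0",
)

```text
time: 16.48
eef_pos: [0.4959, -0.1257, 0.1061]
orientation: [-0.0, 0.999, -0.054, -0.003]
ft_force: [-3.4, -0.2, 4.8]
width: 0.0004
gripper_force: 2.2
```

Emit:
move_arm(
  moves="1 0 0 20 0 0 0;1 0 0 19.6 0 0 0;1 0 0 0 0 0 0;1 0 0 0 0 0 0;1 0 0 0 0 0 0",
)

```text
time: 16.9
eef_pos: [0.4969, -0.1261, 0.1462]
orientation: [-0.0, 0.999, -0.055, -0.001]
ft_force: [-0.1, -0.2, 0.7]
width: 0.0003
gripper_force: 0.0
```

```bash
cat > dot.py <<'E'
from h import *
p=capture("side");R=[]
# red dot expected on near disc face at angle a from top, front side down
m0=p["frame"].astype(int)
for n in range(6):
    a=n*np.pi/5;x,z=-np.sin(a)*.033,np.cos(a)*.033;c,s=np.cos(-.11),np.sin(-.11)
    u=proj(p,[.616+c*x-s*.02,-.139+s*x+c*.02,.105+z])[0].round().astype(int)
    b=m0[u[1]-2:u[1]+3,u[0]-2:u[0]+3].reshape(-1,3);R.append((n,u.tolist(),int((b[:,0]-b[:,1:].mean(1)).max())))
print(sense()["eef_pos"],R)
E
python3 dot.py
```

```text
[ 0.49680892 -0.12604363  0.1460986 ] [(0, [229, 172], 22), (1, [234, 174], 21), (2, [237, 178], 22), (3, [237, 183], 67), (4, [234, 186], 22), (5, [230, 187], 19)]
```

Three notches confirmed.

Emit:
move_arm(
  moves="1 0 0 -14 0 0 0;1 0 0 -16 0 0 0;1 0 0 -14 0 0 0;1 0 0 -10 0 0 0;1 0 0 -6 0 0 0",
)

```text
time: 17.37
eef_pos: [0.4992, -0.1262, 0.0865]
orientation: [-0.0, 0.999, -0.055, 0.001]
ft_force: [4.3, -1.0, 8.4]
width: 0.0005
gripper_force: 3.9
```

Emit:
move_arm(
  moves="1 0 0 -5 0 0 0;1 0 0 -3 0 0 0;1 0 0 -1.5 0 0 0;1 0 0 -1 0 0 0;1 0 0 0 0 0 0",
)

```text
time: 17.78
eef_pos: [0.5003, -0.1263, 0.0775]
orientation: [0.0, 0.999, -0.055, 0.002]
ft_force: [3.3, -0.9, 10.8]
width: 0.0004
gripper_force: 5.0
```

Emit:
move_arm(
  moves="1 0 0 -1 0 0 0;1 0 0 -0.5 0 0 0;1 0 0 0 0 0 0;1 0 0 0 0 0 0;1 0 0 0 0 0 0",
)

```text
time: 18.2
eef_pos: [0.5005, -0.1264, 0.0769]
orientation: [0.0, 0.999, -0.055, 0.002]
ft_force: [0.3, 0.4, 19.8]
width: 0.0004
gripper_force: 9.8
```

Emit:
move_arm(
  moves="1 0 0 12 0 0 0;1 0 0 20 0 0 0;1 0 0 20 0 0 0;1 0 0 20 0 0 0;1 0 0 0 0 0 0",
)

```text
time: 18.62
eef_pos: [0.4994, -0.1262, 0.1499]
orientation: [0.0, 0.999, -0.055, 0.002]
ft_force: [1.0, -0.3, -0.3]
width: 0.0005
gripper_force: 0.0
```

```bash
python3 dot.py
```

```text
[ 0.49857543 -0.12622913  0.14829536] [(0, [229, 172], 21), (1, [234, 174], 22), (2, [237, 178], 22), (3, [237, 183], 30), (4, [234, 186], 59), (5, [230, 187], 19)]
```

Emit:
move_arm(
  moves="1 0 0 -14 0 0 0;1 0 0 -16 0 0 0;1 0 0 -14 0 0 0;1 0 0 -10 0 0 0;1 0 0 -6 0 0 0",
)

```text
time: 19.08
eef_pos: [0.4989, -0.1262, 0.0861]
orientation: [-0.0, 0.999, -0.055, 0.001]
ft_force: [5.0, -0.7, 8.9]
width: 0.0006
gripper_force: 3.9
```

Emit:
move_arm(
  moves="1 0 0 -5 0 0 0;1 0 0 -3 0 0 0;1 0 0 -2 0 0 0;1 0 0 -1 0 0 0;1 0 0 -0.5 0 0 0",
)

```text
time: 19.5
eef_pos: [0.5, -0.1263, 0.0766]
orientation: [0.0, 0.999, -0.055, 0.002]
ft_force: [-0.2, -0.5, 23.1]
width: 0.0007
gripper_force: 11.3
```

Emit:
move_arm(
  moves="1 0 0 -0.5 0 0 0;1 0 0 0 0 0 0;1 0 0 0 0 0 0;1 0 0 0 0 0 0;1 0 0 0 0 0 0",
)

```text
time: 19.92
eef_pos: [0.5001, -0.1263, 0.0766]
orientation: [0.0, 0.999, -0.055, 0.002]
ft_force: [-0.4, -0.1, 23.2]
width: 0.0005
gripper_force: 11.4
```

Emit:
move_arm(
  moves="1 0 0 12 0 0 0;1 0 0 20 0 0 0;1 0 0 25 0 0 0;1 0 0 30 0 0 0;1 0 0 30 0 0 0",
)

```text
time: 20.33
eef_pos: [0.4965, -0.1259, 0.1918]
orientation: [-0.0, 0.999, -0.055, -0.002]
ft_force: [0.2, -0.6, 0.3]
width: 0.0003
gripper_force: 0.0
```

Emit:
move_arm(
  moves="1 0 0 0 0 0 0;1 0 0 0 0 0 0;1 0 0 0 0 0 0;1 0 0 0 0 0 0;1 0 0 0 0 0 0",
)

```text
time: 20.75
eef_pos: [0.4969, -0.126, 0.191]
orientation: [-0.0, 0.999, -0.055, -0.002]
ft_force: [-0.7, 0.1, -0.1]
width: 0.0004
gripper_force: 0.0
```

```bash
python3 dot.py; python3 - <<'E'
from h import *
p=capture("side");m=p["frame"].astype(int);x0,y0=218,166
r=m[...,0]-m[...,1:].mean(-1)
print([(int(x),int(y),int(r[y,x])) for y in range(176,196) for x in range(220,242) if r[y,x]>35])
for n in["paddle"]:print([(d["score"],(np.array(d["rect"])*[512,384,512,384]).round()) for d in look_for(p,n)[:1]])
E
```

```text
[ 0.49718451 -0.12601416  0.19133195] [(0, [229, 172], 21), (1, [234, 174], 22), (2, [237, 178], 22), (3, [237, 183], 21), (4, [234, 186], 22), (5, [230, 187], 19)]
[]
[(0.67, array([201., 164., 266., 213.]))]
```

```bash
python3 -c "
from rig import *
print(sign_off())"
```

```text
the job is handed in; nothing more can be done
None
```

I set the rotor in the tumbler's slots, pressed the lever to its stop five times (38 N peak reading) and handed the job in. The red dot was seen at notches 1, 3 and 4, and after the fifth press it was no longer visible, which fits the tube being upside down behind the near post; I didn't see that position directly.

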